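# Load a label roll and snap its retaining cap home

### The arm

A 6-joint arm with a two-finger parallel gripper is mounted at the origin on the work surface. World frame = base frame: x ahead of the robot, y to its left, z up, the work surface at z = 0. Lengths are in mm, angles in rad, forces in N, time in s.
With the tool pointing down it reaches from about 325 to 850 mm from the base axis. Payload 15.5 kg.
Tool frame: the origin (TCP) lies at the very end of the fingers, on their centre line; the grasp point (between the pads) lies 19 mm behind it; z points along the fingers, y is the line along which they close (so a half turn about z gives the same grasp; the last joint's range is limited). The gripper opens to 91 mm and grips with 3 to 60 N. Pads are 32 mm wide; open, the fingers measure 118 mm over their backs; the gripper's body (76 mm by 178 mm) begins 60 mm behind the grasp point.
Start: joints at [1.244, 0.494, 1.345, -0, 1.302, -0.096], TCP at [143.576, 608.286, 213.915] pointing down, gripper open.
Joint ranges: [-2.91, 2.91], [-0.82, 2.16], [0.22, 2.67], [-1.22, 4.37], [0.12, 2.79], [-3.08, 3.08]. Speed limits (rad/s): [1.89, 1.89, 2.57, 3.01, 3.01, 3.01].

### API

Orientations are given as [roll, pitch, yaw] about the fixed x, y, z axes, in that order (R = Rz(yaw) Ry(pitch) Rx(roll)).
In Python, from station import readout, cams, bot gives the robot as it stands.
- The arm moves only by the shell command python3 -m handwheel 'ROWS'. ROWS is text: rows parted by semicolons, each of 5 numbers parted by spaces: the gripper command: -1 is shut, 1 is fully open, values between are in proportion, then the shift along the tool's x, y, z in mm, then the turn about the tool's z in degrees. In form: grip tx ty tz yaw; .... A call has 1 to 20 rows; each row shifts and turns the commanded pose from where the row before left it, along the tool's axes as they then stand; what a row does not reach is not made up. A row lasts 1/8 s, in which the tool goes at most 62.5 mm and 10.7 degrees, less where a joint would pass 70% of its speed; a pose out of reach is approached as far as the arm can. A call is refused whole if a number of a shift passes 62.5 or a number of a turn 10.7, either way. A call with a gripper value outside its range is refused whole. The fingers move at their own pace and stop on an object; the grip force is fixed at half the most. Time passes only in rows, so rows that do not move let the fingers close. It gives the time, the measured TCP pose, the force, the opening and the grip force at its end, in the units of the state.
- readout.get_obs(): the state, without advancing time (a new reading comes with each control period).
- cams.capture(name): name is "side" or "top" or "wrist"; returns a dict with "color" (480x640x3 uint8, red, green, blue), "depth" (480x640 float32, mm along the optical axis (not along the pixel's ray), 0 where there is no reading), "fov_y" (degrees; the focal length in pixels is half the picture's height over the tangent of half this angle, whatever the lens; pixels are square), "cx", "cy" (the principal point, pixels), "pose" (4x4, takes a point from camera to world coordinates); the wrist camera has in their place "T_tool_cam" (4x4, takes a point from camera to tool coordinates, whose origin is the TCP and whose axes are the flange's). Camera axes: x right, y up, looking along -z (the intrinsics and any distortion apply to the point x, -y, -z); pixel columns grow to the right and rows downward; lengths in mm; the calibration is good to about 2 mm. The wrist camera is an equidistant fisheye: a pixel r from the principal point sees the ray r / f radians off the axis. A picture is of the moment at which its call begins: read the wrist's pose just before it.
- bot.finish_job(): hands the job in; it is judged then, once.
The state is a dict: "clock": time; "q": joint angles; "qd": joint speeds; "joint_efforts": joint torques, N m; "tcp_pos": TCP position; "tcp_rot": TCP orientation; "force": force on the tool from outside, world axes, zero at the start; "torque": the same for the moment, N m; "width": finger opening in mm; "gripper_force": force on a finger pad.
Only numpy, scipy, OpenCV 4.12 (cv2) and the standard library are available. Lean on these libraries where they do the work, as an engineer would, in place of code of your own. Each camera call takes 0.05 s, during which the arm holds its last target. There are 200 camera calls.

### The job

Load the purple label roll onto the label unwinder: slide it down over the spindle until it lies flat on the turntable. Then press the orange retaining cap onto the stud at the top of the spindle until you feel it click past the catch balls, and go on pushing until it is fully home. Finish with the hand still pushing the cap firmly down (do not let go or ease off), and leave the other things on the bench where they are.

Things in the scene. Friction and masses are not known exactly. Their poses are not given: they have to be found in the camera images.
- roll: Purple label roll standing on end: a ring 62 mm across outside and 40 mm tall, with a brown cardboard core whose hole is 38 mm across and goes right through; 60 to 120 g. Origin at the centre of its underside, z up along its axis.
- cap: Orange retaining cap, starts right way up (open side down), 30 to 65 g. A round knob 44 mm across with a brim 58 mm across and 4 mm thick round its foot; 32 mm tall over all, solid from 20 mm up. Origin at the centre of its underside, z up. The mouth below is 28 mm across and 4 mm deep, then the bore widens to 36 mm; the inside is 20 mm deep to the roof. Its yaw does not matter.
- unwinder: Label unwinder, fixed: grey plate 200 x 160 mm, top 20 mm above the bench, with a black turntable 124 mm across, top 26 mm above the bench. From its middle rises an aluminium spindle 34 mm across and 30 mm tall that tapers to a steel stud 24 mm across. Two guide rollers at corners, 105 mm from the spindle, tops 63 mm above the bench. Origin on the bench on the spindle's axis, z up.
- seat (a point): Point where the spindle's axis meets the top of the turntable; a loaded roll has its underside here. Fully home, the cap's underside is 42 mm above it (2 mm above the roll). On the way down the cap meets the catch balls at about 55 mm, resists with about 8 to 12 N, gives way from about 51 mm on, and has clicked past them at 43.5 mm.
- stud_end: Brass end of the stud, 18 mm across, fixed, its top 62 mm above the turntable; origin 8 mm below that top. The roof of the cap bears on it when pushed home. Four sprung steel balls stand 4 mm out of the stud, 51.5 mm above the turntable.
- roll_yellow: Yellow label roll, same size as the purple one; not wanted now. Origin at the centre of its underside.
- spent_core: Empty brown cardboard core standing on end, 43 mm across, 40 mm tall. Origin at the centre of its underside.
- carton: White upright product carton with a purple band, 62 x 45 x 105 mm. Origin at the centre of its underside.
- marker: Black marker pen with a red cap lying down, 130 mm long, 18 mm thick. Origin under its middle.
- cutter: Yellow carton cutter lying flat, 135 mm long, 26 mm wide, 12 mm thick. Origin under its middle.
- scanner: Grey and black hand scanner lying on its side, 190 mm long, 62 mm wide, 40 mm tall. Origin under its middle.

How it is judged:
By the outcome, as a careful person would: the job done as asked, in the order asked, and still so for the second after the job is handed in, while the arm keeps its last pose, push and grip.
It also fails if it takes over 64 s, if anything falls off the work surface, if the arm or the gripper's body presses on something with over 40 N, if the wrist force passes 120 N, or if a joint passes its speed limit or range.

## Working session

There is one attempt and no reset: what is moved stays moved. The work goes in short steps, Python scripts to look and compute and a shell command to move; the robot and the scene stay as the last step left them, time stands still between calls to the robot, and variables do not carry over. Pictures are saved under pics/ and viewed, at most 10 in all, crops included, and the job is handed in when it is done.

```bash
mkdir -p pics; ls; python3 - <<'E'
from station import readout,cams
import cv2,numpy as np
o=readout.get_obs()
print({k:np.round(v,3).tolist() for k,v in o.items()})
for n in("top","side"):
    c=cams.capture(n); cv2.imwrite(f"pics/{n}0.png",c["color"][...,::-1]); np.savez(f"{n}0.npz",**c)
    print(n,{k:(v if np.ndim(v)==0 else np.round(v,3).tolist()) for k,v in c.items() if k not in("color","depth")}, np.mean(c["depth"]>0))
E
```

```text
pics
{'clock': 0.0, 'q': [1.243, 0.494, 1.346, -0.0, 1.302, -0.095], 'qd': [0.0, 0.002, 0.0, -0.002, -0.002, 0.0], 'joint_efforts': [0.001, -87.883, -38.186, 0.071, 0.053, -0.0], 'tcp_pos': [143.461, 607.925, 213.327], 'tcp_rot': [-3.14, -0.0, 2.91], 'force': [1.019, -0.084, 0.176], 'torque': [-0.05, -0.034, 0.013], 'gripper_force': 0.0, 'width': 90.976}
top {'fov_y': 51.486085676221016, 'cx': 321.5591891595544, 'cy': 239.08121900859913, 'pose': [[-0.01, 0.996, -0.093, 457.802], [-1.0, -0.01, 0.003, 98.854], [0.002, 0.093, 0.996, 1146.349], [0.0, 0.0, 0.0, 1.0]]} 0.996015625
side {'fov_y': 45.84155184344119, 'cx': 318.13098959334866, 'cy': 237.87508662369527, 'pose': [[0.842, 0.377, -0.385, 138.868], [-0.539, 0.594, -0.597, -554.618], [0.004, 0.711, 0.703, 842.024], [0.0, 0.0, 0.0, 1.0]]} 0.995966796875
```

View pics/top0.png

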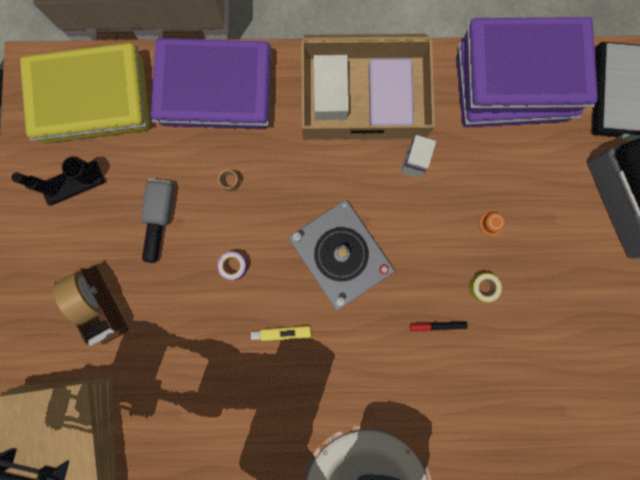

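View pics/side0.png

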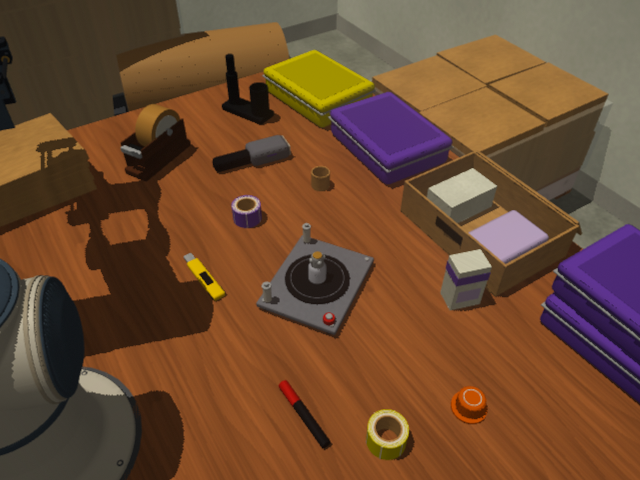

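The top view shows the purple roll at (232,265), the spindle at (342,254), the cap at (492,223), the yellow roll at (487,287) and the empty core at (229,180). In the side view the roll is at (246,211), the spindle at (317,262) and the cap at (470,403). Next I'll measure the heights and centres from both views.

```bash
cat > h.py <<'E'
import numpy as np,cv2
def cloud(c):
    f=240/np.tan(np.radians(c["fov_y"])/2); v,u=np.mgrid[:480,:640]; d=c["depth"]
    P=np.stack([(u-c["cx"])/f*d,-(v-c["cy"])/f*d,-d],-1)
    T=c["pose"]; return P@T[:3,:3].T+T[:3,3]
E
python3 - <<'E'
from h import *
W={"roll":[(232,265,24),(246,211,24)],"spindle":[(342,254,12),(317,265,18)],"cap":[(492,223,20),(470,403,26)],"core":[(229,180,18),(320,178,18)],"turntable":[(342,254,26),(317,280,30)],"yellow":[(487,287,22),(388,434,30)]}
for i,n in enumerate(("top","side")):
    c=np.load(n+"0.npz"); P=cloud(c); 
    for k,w in W.items():
        u,v,r=w[i]; Q=P[v-r:v+r,u-r:u+r].reshape(-1,3); z=Q[:,2]
        zt=np.percentile(z[z>10],97) if k!="turntable" else 26
        S=Q[abs(z-zt)<5]; 
        (x,y),R=cv2.minEnclosingCircle(S[:,:2].astype(np.float32))
        print(n,k,"ztop %.0f"%zt,"max %.0f bench %.0f"%(z.max(),np.percentile(z,5)),"c %.0f %.0f R %.0f"%(x,y,R),"mean",S[:,:2].mean(0).round(),len(S))
        if k=="cap":
            B=Q[(z>1.5)&(z<30)]; (x,y),R=cv2.minEnclosingCircle(B[:,:2].astype(np.float32)); print("  capall %.0f %.0f R %.0f"%(x,y,R))
E
```

```text
top roll ztop 47 max 1146 bench -2 c 504 296 R 31 mean [504. 296.] 146
top spindle ztop 90 max 1146 bench 24 c 528 52 R 12 mean [528.  52.] 83
top cap ztop 38 max 1146 bench -2 c 597 -297 R 21 mean [ 596. -297.] 171
  capall 599 -298 R 63
top core ztop 45 max 1146 bench -2 c 699 306 R 22 mean [698. 306.] 64
top turntable ztop 26 max 1146 bench 20 c 530 52 R 81 mean [529.  51.] 2229
top yellow ztop 45 max 1146 bench -2 c 449 -269 R 31 mean [ 450. -270.] 278
side roll ztop 44 max 842 bench -1 c 503 296 R 33 mean [503. 294.] 305
side spindle ztop 89 max 842 bench 20 c 525 47 R 13 mean [526.  48.] 88
side cap ztop 36 max 842 bench -1 c 595 -300 R 22 mean [ 594. -300.] 490
  capall 604 -294 R 67
side core ztop 42 max 842 bench -1 c 698 303 R 24 mean [699. 303.] 86
side turntable ztop 26 max 842 bench 20 c 529 50 R 95 mean [521.  43.] 2569
side yellow ztop 43 max 842 bench -1 c 448 -271 R 32 mean [ 448. -272.] 802
```

The roll is at (504,296) and the spindle at about (527,50). The cap is at (596,-298). Heights agree with the text to within the calibration. I'm moving over the roll and keeping the present yaw.

```bash
python3 -m handwheel '1 -35 -18 0 0; 1 -35 -18 0 0; 1 -35 -18 0 0; 1 -35 -18 0 0; 1 -35 -18 0 0; 1 -35 -18 0 0; 1 -35 -18 0 0; 1 -35 -18 0 0; 1 -35 -18 0 0; 1 -35 -18 0 0; 1 -35 -18 0 0; 1 -38 -23 0 0; 1 0 0 0 0; 1 0 0 0 0'; python3 - <<'E'
from station import readout,cams
import cv2,numpy as np
o=readout.get_obs()
c=cams.capture("wrist"); cv2.imwrite("pics/w1.png",c["color"][...,::-1]); np.savez("w1.npz",pos=o["tcp_pos"],rot=o["tcp_rot"],**c)
print({k:(v if np.ndim(v)==0 else np.round(v,3).tolist()) for k,v in c.items() if k not in("color","depth")})
E
```

```text
clock: 1.85
tcp_pos: [504.1, 296.0, 213.6]
tcp_rot: [-3.141, -0.001, 2.909]
force: [-0.6, 0.4, 0.5]
width: 91.2
gripper_force: 0.0
{'fov_y': 65.70646984690485, 'cx': 318.54914481021666, 'cy': 239.46737349640878, 'T_tool_cam': [[0.001, 0.966, 0.26, 75.004], [1.0, -0.001, 0.0, -0.125], [0.0, 0.26, -0.966, -170.768], [0.0, 0.0, 0.0, 1.0]]}
```

View pics/w1.png

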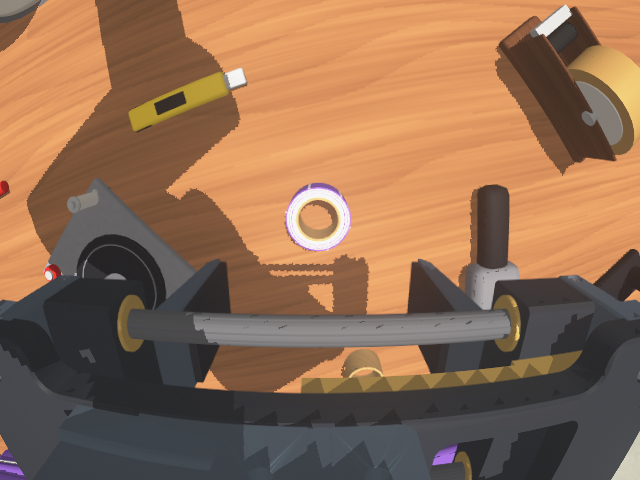

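The wrist view shows the purple roll's top ring centred at about (318,217). The unwinder is lower left, partly hidden by the fingers. I'll refine the roll's position.

```bash
cat >> h.py <<'E'
from scipy.spatial.transform import Rotation as Ro
def wcloud(c):
    "world point per pixel, from wrist fisheye + depth; also rays"
    f=240/np.tan(np.radians(c["fov_y"])/2); v,u=np.mgrid[:480,:640]
    x=(u-c["cx"]);y=(v-c["cy"]); r=np.hypot(x,y)+1e-9; t=r/f
    D=np.stack([x/r*np.tan(t),-y/r*np.tan(t),-np.ones_like(r)],-1)
    T=np.eye(4);T[:3,:3]=Ro.from_euler("xyz",c["rot"]).as_matrix();T[:3,3]=c["pos"]; T=T@c["T_tool_cam"]
    D=D@T[:3,:3].T; return T[:3,3]+D*c["depth"][...,None], T[:3,3], D
def shot(name):
    from station import readout,cams
    o=readout.get_obs(); c=dict(cams.capture("wrist")); c.update(pos=o["tcp_pos"],rot=o["tcp_rot"]); np.savez(name+".npz",**c)
    cv2.imwrite(f"pics/{name}.png",c["color"][...,::-1]); return c
def onplane(O,D,z): return O+D*((z-O[2])/D[...,2])[...,None]
E
python3 - <<'E'
from h import *
c=np.load("w1.npz"); P,O,D=wcloud(c)
Q=P[175:262,275:362].reshape(-1,3); z=Q[:,2]; zt=np.median(z[z>25]); S=Q[abs(z-zt)<5]
print("z",zt,"bench",np.median(z[z<15]),"c",cv2.minEnclosingCircle(S[:,:2].astype(np.float32)),S.mean(0))
# colour contour of ring cast on plane
hsv=cv2.cvtColor(c["color"],cv2.COLOR_RGB2HSV); m=((hsv[...,0]>120)&(hsv[...,0]<165)&(hsv[...,1]>25)).astype(np.uint8); m[:170]=0;m[270:]=0;m[:,:270]=0;m[:,370:]=0
k=max(cv2.findContours(cv2.morphologyEx(m,cv2.MORPH_CLOSE,np.ones((5,5))),0,1)[0],key=cv2.contourArea)[:,0]
W=onplane(O,D[k[:,1],k[:,0]],40.); print(cv2.fitEllipse(W[:,:2].astype(np.float32)))
E
```

```text
z 39.633166680432794 bench -0.00958559705333073 c ((501.7088317871094, 295.5406494140625), 31.716594696044922) [500.99587989 295.66935458  39.63429958]
((500.06256103515625, 296.024169921875), (60.74055099487305, 65.06529998779297), 74.20927429199219)
```

```bash
python3 -m handwheel '1 2 0 40 0; 1 0 0 40 0; 1 0 0 40 0; 1 0 0 35 0; 1 0 0 30 0; 1 0 0 20.5 0; 1 0 0 0 0; -1 0 0 0 0; -1 0 0 0 0; -1 0 0 0 0; -1 0 0 0 0; -1 0 0 0 0; -1 0 0 0 0'
```

```text
clock: 3.52
tcp_pos: [502.8, 296.7, 9.1]
tcp_rot: [3.141, 0.001, 2.91]
force: [-1.6, 0.8, 6.9]
width: 63.0
gripper_force: 30.0
```

```bash
python3 -m handwheel '-1 0 0 -20 0; -1 0 0 -40 0; -1 0 0 -40 0; -1 0 0 -30 0; -1 -18 -28 0 0; -1 -18 -28 0 0; -1 -18 -28 0 0; -1 -18 -28 0 0; -1 -18 -28 0 0; -1 -18 -28 0 0; -1 -18 -28 0 0; -1 -15 -23 0 0; -1 0 0 0 0; -1 0 0 0 0; -1 0 0 0 0'; python3 -c "
from h import *
shot('w2')"
```

```text
clock: 5.4
tcp_pos: [589.1, 51.7, 138.5]
tcp_rot: [3.142, -0.0, 2.911]
force: [-0.2, 0.8, -0.2]
width: 63.1
gripper_force: 30.0
```

View pics/w2.png

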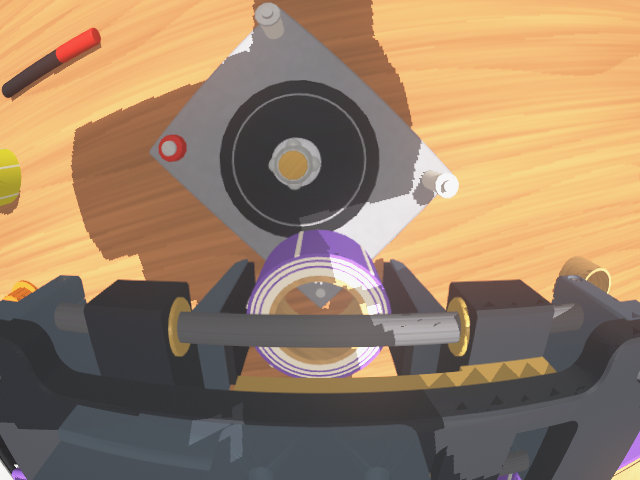

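The brass stud end is at about (293,165) on the turntable at (300,158), and the held roll's top ring is at about (319,303). I'll measure all three in this one view.

```bash
python3 - <<'E'
from h import *
c=np.load("w2.npz"); P,O,D=wcloud(c)
im=c["color"]; hsv=cv2.cvtColor(im,cv2.COLOR_RGB2HSV)
Q=P[130:200,255:335].reshape(-1,3); z=Q[:,2]; S=Q[z>83]
print("stud z",np.percentile(z,98),"n",len(S),"mean",S.mean(0),cv2.minEnclosingCircle(S[:,:2].astype(np.float32)))
m=((hsv[...,0]>10)&(hsv[...,0]<30)&(hsv[...,1]>90)).astype(np.uint8); m[:140]=0;m[195:]=0;m[:,:265]=0;m[:,325:]=0
k=max(cv2.findContours(m,0,1)[0],key=cv2.contourArea)[:,0]
W=onplane(O,D[k[:,1],k[:,0]],88.)[:,:2].astype(np.float32); print("brass",cv2.fitEllipse(W),cv2.minEnclosingCircle(W))
# turntable dark disc edge
m=((hsv[...,2]<75)).astype(np.uint8); m[:70]=0;m[245:]=0;m[:,:205]=0;m[:,395:]=0
k=cv2.convexHull(max(cv2.findContours(m,0,1)[0],key=cv2.contourArea))[:,0]; k=k[(k[:,1]<205)]
W=onplane(O,D[k[:,1],k[:,0]],26.)[:,:2].astype(np.float32); print("table",cv2.fitEllipse(W),np.median(P[95:110,250:340,2]))
# roll top
Q=P[225:385,235:400].reshape(-1,3); z=Q[:,2]; zt=np.percentile(z[(z>140)&(z<180)],60); S=Q[abs(z-zt)<4]
print("roll top z",zt,len(S)); T=S[:,:2].astype(np.float32); h=cv2.convexHull(T); print(cv2.minEnclosingCircle(T), "tcp",c["pos"], c["pos"][2]-zt)
E
```

```text
stud z 88.66654140717618 n 1101 mean [525.54645421  51.01262136  89.8241432 ] ((523.6124877929688, 54.25456237792969), 16.329265594482422)
brass ((525.7405395507812, 50.606990814208984), (16.38690185546875, 16.652063369750977), 47.35330581665039) ((525.8627319335938, 50.5655403137207), 8.67112922668457)
table ((525.7117919921875, 50.45244216918945), (98.84281158447266, 99.09046173095703), 164.70455932617188) 26.090432079535134
roll top z 168.91855326075347 8107
((584.8598022460938, 51.77920913696289), 37.620758056640625) tcp [589.11446029  51.72317452 138.47003917] -30.448514091208068
```

```bash
python3 - <<'E'
from h import *
c=np.load("w2.npz"); P,O,D=wcloud(c)
R=Ro.from_euler("xyz",c["rot"]).as_matrix()
L=(P-c["pos"])@R   # tool frame
ok=(abs(L[...,2]+31)<3)&(abs(L[...,1])<34)&(abs(L[...,0])<40)
m=np.zeros((480,640),bool); m[225:385,235:400]=1; S=L[ok&m]
for y0 in range(-24,25,6):
    s=S[abs(S[:,1]-y0)<1.0]; x=np.sort(s[:,0]); g=np.diff(x); print(y0,len(x),x.max().round(1),"ctr from outer %.1f"%(np.percentile(x,99.5)-np.sqrt(31**2-y0**2)), [ (x[i].round(1),x[i+1].round(1)) for i in np.where(g>5)[0]])
E
```

```text
-24 230 21.7 ctr from outer 1.9 [(np.float64(-11.4), np.float64(4.6))]
-18 318 26.7 ctr from outer 1.3 [(np.float64(-11.1), np.float64(5.0))]
-12 300 30.0 ctr from outer 1.3 [(np.float64(-12.4), np.float64(15.0))]
-6 248 31.8 ctr from outer 1.2 [(np.float64(-16.4), np.float64(19.0))]
0 241 32.2 ctr from outer 1.1 [(np.float64(-17.2), np.float64(19.6))]
6 266 31.7 ctr from outer 1.1 [(np.float64(-16.3), np.float64(19.0))]
12 295 30.1 ctr from outer 1.1 [(np.float64(-12.9), np.float64(14.8))]
18 328 26.6 ctr from outer 1.1 [(np.float64(-11.4), np.float64(4.8))]
24 231 21.1 ctr from outer 1.1 [(np.float64(-11.2), np.float64(5.1))]
```

```bash
python3 -m handwheel '-1 20 -5.2 0 0; -1 20 -5.2 0 0; -1 20.3 -5.3 0 0; -1 0 0 18 0; -1 0 0 18 0; -1 0 0 0 0; -1 0 0 0 0; -1 0 0 0 0'; python3 - <<'E'
from h import *
c=shot('w3')
cv2.imwrite("pics/w3c.png",cv2.resize(c["color"][200:400,220:420,::-1],(600,600)))
E
```

```text
clock: 6.45
tcp_pos: [527.6, 49.6, 103.1]
tcp_rot: [3.141, 0.001, 2.91]
force: [-0.2, -0.9, -0.3]
width: 62.9
gripper_force: 30.0
```

View pics/w3c.png

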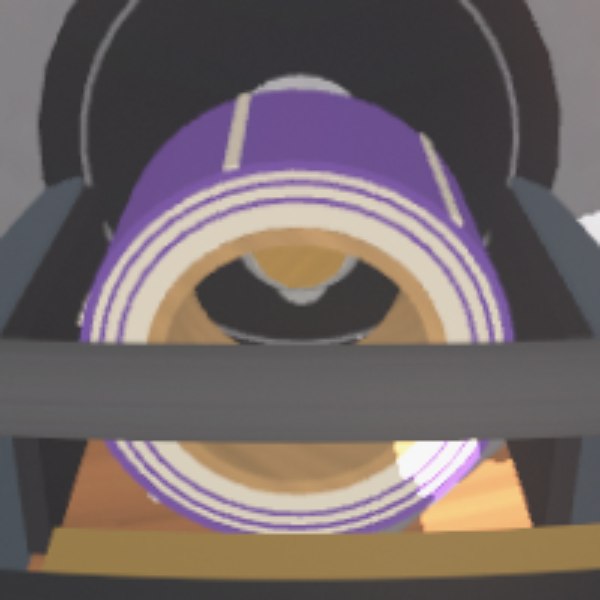

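The stud shows centred sideways in the roll's hole (both at about column 299 of the crop). Next I'll lower onto the stud and spindle in steps and watch the force.

```bash
python3 -m handwheel '-1 0 0 10 0; -1 0 0 10 0; -1 0 0 6 0; -1 0 0 0 0'; python3 -m handwheel '-1 0 0 5 0; -1 0 0 5 0; -1 0 0 5 0; -1 0 0 0 0'; python3 -c "
from h import *
shot('w4')"
```

```text
clock: 7.0
tcp_pos: [526.8, 49.5, 75.7]
tcp_rot: [-3.141, -0.001, 2.91]
force: [0.5, 0.1, -1.1]
width: 63.1
gripper_force: 30.0
clock: 7.5
tcp_pos: [526.9, 49.5, 61.0]
tcp_rot: [-3.141, -0.001, 2.91]
force: [0.6, -0.3, -0.5]
width: 63.1
gripper_force: 30.0
```

```bash
python3 -m handwheel '-1 0 0 8 0; -1 0 0 8 0; -1 0 0 6 0; -1 0 0 0 0'; python3 -m handwheel '-1 0 0 3 0; -1 0 0 1 0; -1 0 0 0 0'
```

```text
clock: 8.05
tcp_pos: [526.8, 49.5, 38.8]
tcp_rot: [-3.141, -0.001, 2.91]
force: [-0.8, 0.8, -1.4]
width: 62.8
gripper_force: 30.0
clock: 8.43
tcp_pos: [527.2, 49.5, 35.4]
tcp_rot: [-3.142, 0.0, 2.91]
force: [-0.4, -0.5, -0.8]
width: 63.0
gripper_force: 30.0
```

```bash
python3 -m handwheel '1 0 0 0 0; 1 0 0 0 0; 1 0 0 0 0; 1 0 0 0 0; 1 0 0 -15 0; 1 0 0 -40 0; 1 0 0 -55 0; 1 0 0 -55 0; 1 0 0 0 0'; python3 -m handwheel '1 -15 -33 0 0; 1 -15 -33 0 0; 1 -15 -33 0 0; 1 -15 -33 0 0; 1 -15 -33 0 0; 1 -15 -33 0 0; 1 -15 -33 0 0; 1 -15 -33 0 0; 1 -15 -33 0 0; 1 -12 -26 0 0; 1 0 0 0 0; 1 0 0 0 0; 1 0 0 0 0'; python3 - <<'E'
from h import *
c=shot('w5'); P,O,D=wcloud(c)
hsv=cv2.cvtColor(c["color"],cv2.COLOR_RGB2HSV); m=(((hsv[...,0]<14)&(hsv[...,1]>200)&(hsv[...,2]>100))).astype(np.uint8); m[290:]=0
k=max(cv2.findContours(m,0,1)[0],key=cv2.contourArea); b=cv2.boundingRect(k); print("box",b,cv2.contourArea(k))
x,y,w,h=b; Q=P[y:y+h,x:x+w][m[y:y+h,x:x+w]>0]; z=Q[:,2]; print("z",np.percentile(z,[5,50,95]))
S=Q[z>28]; print("top",cv2.minEnclosingCircle(S[:,:2].astype(np.float32)),S.mean(0))
k=k[:,0]; W=onplane(O,D[k[:,1],k[:,0]],4.)[:,:2].astype(np.float32); print("brim",cv2.fitEllipse(W))
cv2.imwrite("pics/w5.png",c["color"][...,::-1])
s=__import__("station").cams.capture("side"); cv2.imwrite("pics/s5.png",s["color"][60:360,150:550,::-1].repeat(2,0).repeat(2,1))
T=__import__("station").cams.capture("top"); Q=cloud(T)[225:285,310:375].reshape(-1,3); S=Q[abs(Q[:,2]-66)<5]; print("roll on unwinder",cv2.minEnclosingCircle(S[:,:2].astype(np.float32)),np.median(S[:,2]),len(S))
E
```

```text
clock: 9.55
tcp_pos: [529.3, 49.5, 205.5]
tcp_rot: [3.14, 0.008, 2.91]
force: [-0.9, -0.2, -0.6]
width: 91.0
gripper_force: 0.0
clock: 11.18
tcp_pos: [595.9, -297.6, 200.6]
tcp_rot: [3.141, -0.0, 2.911]
force: [0.0, -0.3, 0.3]
width: 90.7
gripper_force: 0.0Traceback (most recent call last):
  File "<stdin>", line 4, in <module>
ValueError: max() iterable argument is empty
```

View pics/w5.png

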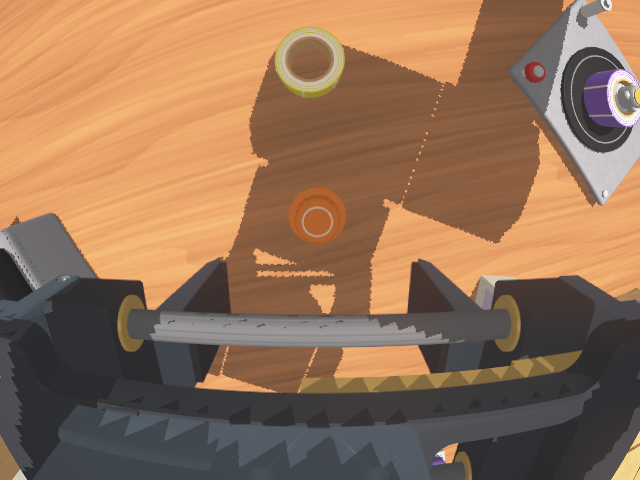

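The cap is at (317,215), in shadow. The loaded roll sits on the turntable at top right, around (610,97). I'll measure the cap by its height, since the shadow hides its colour, and check the roll's seating with the top camera.

```bash
python3 - <<'E'
from h import *
from station import cams
c=dict(np.load("w5.npz")); P,O,D=wcloud(c)
m=np.zeros((480,640),bool); m[175:255,275:362]=1
z=P[...,2]; S=P[m&(z>27)&(z<40)]; print("top z",np.median(S[:,2]),cv2.minEnclosingCircle(S[:,:2].astype(np.float32)),S.mean(0))
S=P[m&(z>1.5)]; print("all",cv2.minEnclosingCircle(S[:,:2].astype(np.float32)))
R=Ro.from_euler("xyz",c["rot"]).as_matrix(); S=P[m&(z>27)&(z<40)]; print("tool frame ctr",((np.r_[cv2.minEnclosingCircle(S[:,:2].astype(np.float32))[0],c["pos"][2]]-c["pos"])@R))
T=cams.capture("top"); Q=cloud(T)[215:290,305:380].reshape(-1,3); S=Q[abs(Q[:,2]-68)<6]; print("roll loaded",cv2.minEnclosingCircle(S[:,:2].astype(np.float32)),np.percentile(S[:,2],[5,50,95]),len(S))
E
```

```text
top z 31.864249639444324 ((593.9334716796875, -298.9759216308594), 22.54966926574707) [ 593.32469376 -298.8368114    31.75999951]
all ((582.7051391601562, -296.86395263671875), 62.00082778930664)
tool frame ctr [ 1.56790101e+00 -1.74670001e+00  1.62897492e-04]
roll loaded ((527.9842529296875, 51.03194046020508), 31.02533531188965) [63.39595576 67.0906242  70.08126209] 424
```

```bash
python3 -m handwheel '1 1.5 -1.7 40 0; 1 0 0 40 0; 1 0 0 40 0; 1 0 0 35 0; 1 0 0 25 0; 1 0 0 13 0; 1 0 0 0 0; 1 0 0 0 0'
```

```text
clock: 12.28
tcp_pos: [594.8, -300.2, 8.6]
tcp_rot: [-3.141, 0.002, 2.91]
force: [-0.2, 0.8, 0.8]
width: 90.9
gripper_force: 0.0
```

```bash
python3 -m handwheel '1 0 0 2 0; -1 0 0 0 0; -1 0 0 0 0; -1 0 0 0 0; -1 0 0 0 0; -1 0 0 0 0; -1 0 0 0 0; -1 0 0 0 0'; python3 -m handwheel '-1 0 0 -20 0; -1 0 0 -40 0; -1 0 0 -40 0; -1 0 0 -30 0; -1 8.5 34 0 0; -1 8.5 34 0 0; -1 8.5 34 0 0; -1 8.5 34 0 0; -1 8.5 34 0 0; -1 8.5 34 0 0; -1 8.5 34 0 0; -1 8.5 34 0 0; -1 8.5 34 0 0; -1 8.5 34.6 0 0; -1 0 0 0 0; -1 0 0 0 0; -1 0 0 0 0'; python3 -c "
from h import *
shot('w6')"
```

```text
clock: 13.28
tcp_pos: [594.2, -299.9, 5.4]
tcp_rot: [3.142, -0.0, 2.91]
force: [-0.9, 0.1, 0.5]
width: 43.2
gripper_force: 30.0
clock: 15.4
tcp_pos: [589.8, 50.2, 135.8]
tcp_rot: [-3.142, 0.0, 2.909]
force: [-0.1, 0.0, -0.4]
width: 43.5
gripper_force: 30.0
```

View pics/w6.png

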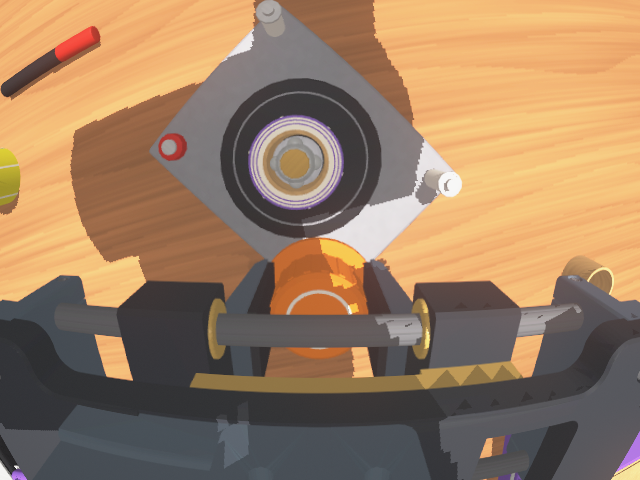

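The roll lies around the spindle at (296,162) with the brass end at (294,164), and the cap is held with its top ring at about (319,317). I'll measure the cap in the hand and the stud from this view.

```bash
python3 - <<'E'
from h import *
c=np.load("w6.npz"); P,O,D=wcloud(c)
hsv=cv2.cvtColor(c["color"],cv2.COLOR_RGB2HSV)
m=((hsv[...,0]>10)&(hsv[...,0]<30)&(hsv[...,1]>110)).astype(np.uint8); m[:148]=0;m[180:]=0;m[:,:278]=0;m[:,310:]=0
k=max(cv2.findContours(m,0,1)[0],key=cv2.contourArea)[:,0]
W=onplane(O,D[k[:,1],k[:,0]],88.)[:,:2].astype(np.float32); print("brass",cv2.fitEllipse(W),"z",np.median(P[158:170,288:300,2]))
b=np.zeros((480,640),bool); b[110:215,245:350]=1
S=P[b&(abs(P[...,2]-66)<3)]; print("roll",cv2.minEnclosingCircle(S[:,:2].astype(np.float32)),np.median(S[:,2]))
R=Ro.from_euler("xyz",c["rot"]).as_matrix(); L=(P-c["pos"])@R
b[:]=0; b[225:385,255:385]=1
q=L[b&(L[...,2]<-15)&(L[...,2]>-40)&(abs(L[...,1])<6)&(L[...,0]>0)&(L[...,0]<40)]; print("top z",np.percentile(q[:,2],[5,25,50]))
zt=np.percentile(q[:,2],10)
for y0 in range(-15,16,5):
    s=L[b&(abs(L[...,2]-zt)<2.5)&(abs(L[...,1]-y0)<1)&(abs(L[...,0])<40)]; print(y0,len(s),"ctr %.1f"%(np.percentile(s[:,0],99)-np.sqrt(22**2-y0**2)))
E
```

```text
brass ((525.7723999023438, 50.605682373046875), (16.18634796142578, 16.400724411010742), 124.38257598876953) z 88.08525558928723
roll ((526.052978515625, 49.474571228027344), 31.579898834228516) 65.72982396051307
top z [-27.46914449 -26.83143382 -26.36301531]
-15 130 ctr -0.3
-10 198 ctr -0.3
-5 242 ctr -0.4
0 249 ctr -0.8
5 233 ctr -0.5
10 193 ctr -0.7
15 136 ctr -0.1
```

```bash
python3 -m handwheel '-1 21 -4.8 0 0; -1 21 -4.8 0 0; -1 20.7 -4.7 0 0; -1 0 0 18 0; -1 0 0 17 0; -1 0 0 0 0; -1 0 0 0 0; -1 0 0 0 0; -1 0 0 0 0'; python3 - <<'E'
from station import readout,cams
from h import *
for i in range(4): o=readout.get_obs(); print(o["tcp_pos"].round(2) if hasattr(o["tcp_pos"],"round") else o["tcp_pos"]); cams.capture("side") if i<3 else 0
E
```

```text
clock: 16.58
tcp_pos: [525.7, 51.5, 100.9]
tcp_rot: [3.141, 0.001, 2.91]
force: [0.2, 0.6, -1.2]
width: 43.3
gripper_force: 30.0
[525.67  51.55 100.87]
[525.57  51.56 100.75]
[525.52  51.62 100.67]
[525.47  51.62 100.6 ]
```

```bash
python3 -m handwheel '-1 -0.2 -0.9 3 0; -1 0 0 4 0; -1 0 0 0 0'; python3 -m handwheel '-1 0 0 3 0; -1 0 0 2 0; -1 0 0 0 0'
```

```text
clock: 17.1
tcp_pos: [525.1, 50.6, 93.0]
tcp_rot: [-3.141, -0.001, 2.91]
force: [-0.0, -0.4, -1.1]
width: 43.4
gripper_force: 30.0
clock: 17.48
tcp_pos: [525.3, 50.7, 88.2]
tcp_rot: [-3.142, -0.0, 2.91]
force: [0.7, 0.1, -0.5]
width: 43.2
gripper_force: 30.0
```

The mouth is around the stud and there is no side force. Now I'll press past the catch balls.

```bash
python3 -m handwheel '-1 0 0 2 0; -1 0 0 2 0; -1 0 0 0 0'; python3 -m handwheel '-1 0 0 2 0; -1 0 0 2 0; -1 0 0 0 0';  python3 -m handwheel '-1 0 0 2 0; -1 0 0 2 0; -1 0 0 0 0'
```

```text
clock: 17.85
tcp_pos: [526.2, 50.7, 84.9]
tcp_rot: [3.141, 0.002, 2.91]
force: [1.0, -0.6, 7.4]
width: 43.5
gripper_force: 30.0
clock: 18.23
tcp_pos: [525.5, 50.7, 80.3]
tcp_rot: [3.142, 0.0, 2.91]
force: [1.9, 0.4, -3.9]
width: 43.6
gripper_force: 30.0
clock: 18.6
tcp_pos: [525.2, 50.7, 76.0]
tcp_rot: [-3.141, -0.001, 2.91]
force: [3.6, 0.2, -9.4]
width: 43.0
gripper_force: 30.0
```

The catch resisted with about 7 N, and now the balls are drawing the cap down. I'll push on until it's home.

```bash
python3 -m handwheel '-1 0 0 1.5 0; -1 0 0 1.5 0; -1 0 0 0 0'; python3 -m handwheel '-1 0 0 1 0; -1 0 0 0 0; -1 0 0 0 0'
```

```text
clock: 18.98
tcp_pos: [525.2, 50.7, 73.4]
tcp_rot: [-3.142, -0.0, 2.91]
force: [-0.1, -0.7, -0.3]
width: 43.6
gripper_force: 30.0
clock: 19.35
tcp_pos: [525.3, 50.6, 73.2]
tcp_rot: [3.142, 0.0, 2.91]
force: [-4.8, -0.0, 18.5]
width: 43.2
gripper_force: 30.0
```

```bash
python3 -m handwheel '-1 0 0 0.4 0; -1 0 0 0 0; -1 0 0 0 0; -1 0 0 0 0'; python3 - <<'E'
from h import *
from station import readout
c=shot('w7'); P,O,D=wcloud(c); R=Ro.from_euler("xyz",c["rot"]).as_matrix(); L=(P-c["pos"])@R
b=np.zeros((480,640),bool); b[225:385,255:385]=1
q=P[b&(L[...,2]<-15)&(L[...,2]>-40)&(abs(L[...,1])<6)&(L[...,0]>0)&(L[...,0]<21)]; print("cap top z",np.percentile(q[:,2],[50,75,95]))
o=readout.get_obs(); print(o["tcp_pos"],o["force"])
E
```

```text
clock: 19.85
tcp_pos: [525.3, 50.7, 73.2]
tcp_rot: [3.141, 0.001, 2.91]
force: [-7.5, 0.9, 26.5]
width: 43.3
gripper_force: 30.0
cap top z [ 99.84608687 100.24496861 100.88485164]
[525.30646124  50.65327461  73.17451098] [-7.58839361 -0.68105468 25.81489279]
```

View pics/w7.png

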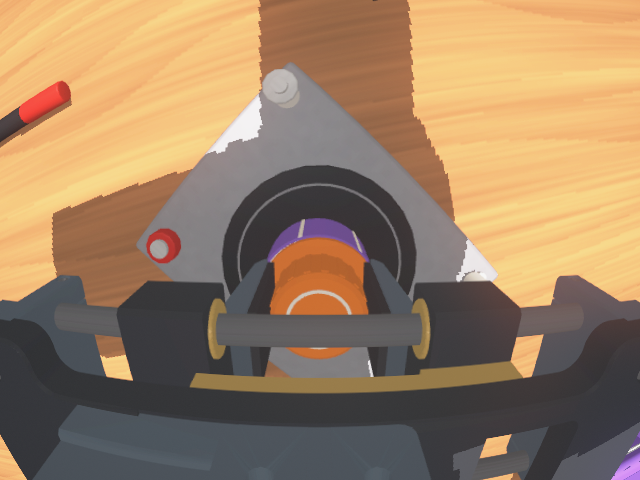

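The cap's top is at 100 mm, exactly the home height (26+42+32). It sits over the roll at about (319,300), and the steady push is 26 N.

```bash
python3 -c "
from station import bot
print(bot.finish_job())"
```

```text
the job is handed in; nothing more can be done
None
```

I handed the job in at about 20 s: the purple roll lies flat on the turntable, the cap clicked past the catch balls and is fully home (top measured at 100 mm), and the hand is still pushing it down with about 26 N.

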